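# Turn a power module end for end in a contact test jig

## Task

Test both ends of the loose power module in the bench jig: with the module lying flat in the jig's channel, slide its screw-terminal end against the sprung contact bar and push the bar back nearly as far as it goes, holding it there for about half a second; then turn the module end for end and do the same with its round-socket end. Afterwards set the module down flat and right way up in the empty shallow steel tray and let go of it. Never drop the module, and leave the meter, screwdriver, cup and bare board where they are.

Things in the scene. Friction and masses are not known exactly. Their poses are not given: they have to be found in the camera images.
- module: Workpiece: loose aluminium power module, 0.3 to 0.6 kg, 110 mm long (x), 50 mm wide (y), 49 mm high. Origin: centre of underside, z up. The 86 mm long middle has flat sides to grip across y; its top 5 mm is thin fins, so grip lower. Starts flat on the bench right way up, on one side of the jig, its +x within 95 degrees of the jig's +x.
- terminal_end (a point): Centre of the end face of the module's screw-terminal block: 55 mm along module +x, 18 mm above its underside. The block is grey plastic, rectangular, 44 mm wide, 26 mm high, with three brass screws on top, and sticks out 12 mm.
- socket_end (a point): Midpoint between the end faces of the module's two round grey plastic sockets: 55 mm along module -x, 18 mm above its underside. The sockets are 18 mm in diameter, 26 mm apart, and stick out 12 mm.
- jig: Test jig, fixed: grey plate 250 (x) by 100 by 10 mm. Origin: centre of underside. On it two steel rails along x (x -115 to +55 mm, 12 mm wide, tops 20 mm above the bench) bound a channel 56 mm wide, centred on y = 0, floor 10 mm above the bench, open above. The module is pushed to jig +x, where the contact bar stands; behind it a black block (x 90 to 120, 80 mm wide, top at 44 mm).
- bar_face (a point): Centre of the contact bar's front face (it looks to jig -x and moves with the bar): at rest 60 mm along jig +x, on the channel's centre line, 28 mm above the bench. The bar is steel, 52 mm wide, 24 mm high (16 to 40 mm above the bench) and 10 mm thick.
- contact_bar (a joint): How far the contact bar is pushed back along jig +x, in m: 0 at rest, 0.012 at its hard stop. A spring returns it: about 1.5 N to start, 7 N at the stop.
- tray: The shallow steel tray, fixed to the bench, empty, with a dark liner: outside 170 mm (x) by 120 mm (y), rim 18 mm above the bench, walls 4 mm, inner floor (a 162 by 112 mm rectangle) about 4 to 5 mm above the bench. Origin: centre of its underside. It stands on the other side of the jig from the module's start.
- meter: Bystander: a blue handheld meter lying flat, 85 x 170 x 40 mm. Origin: centre of its underside.
- screwdriver: Bystander: a screwdriver lying flat, about 170 mm long. Its x axis runs along it.
- tea_cup: Bystander: a white cup without handle, 64 mm across the rim, 70 mm high. Origin: centre of its underside.
- bare_board: Bystander: a bare circuit board, 90 x 70 mm, parts up to 19 mm high. Origin: centre of its underside.
There are look-alikes about, which are no part of the job. Several things look just like the module: the one meant starts farthest to the robot's left. There is more than one size of the tray; the job needs the larger.

How it is judged:
By the outcome, as a careful person would: the job done as asked, in the order asked, and still so for the second after the job is handed in, with the robot touching nothing.
It also fails if it takes over 56 s, if anything falls off the work surface, if the arm or the gripper's body presses on something with over 40 N, if the wrist force passes 120 N, or if a joint passes its speed limit or range.

## Robot

A 6-joint arm with a two-finger parallel gripper is mounted at the origin on the work surface. World frame = base frame: x ahead of the robot, y to its left, z up, the work surface at z = 0. Lengths are in m, angles in degrees, forces in N, time in s.
With the tool pointing down it reaches from about 0.25 to 0.725 m from the base axis. Payload 9.7 kg.
Tool frame: the origin (TCP) lies at the very end of the fingers, on their centre line; the grasp point (between the pads) lies grasp_offset behind it (grasp_offset is the distance from the TCP to the grasp point, in m); z points along the fingers, y is the line along which they close (so a half turn about z gives the same grasp; the last joint's range is limited). The gripper opens to 85 mm and grips with 20 to 120 N. Pads are 22 mm wide; open, the fingers measure 114 mm over their backs; the gripper's body (76 mm by 85 mm) begins 54 mm behind the grasp point. The pads swing forward as they close: fully open they stand 13 mm farther back than shut.
Start: joints at [-67.208, 4.979, 10.078, 95.1, 0, 90], TCP at [0.213, -0.507, 0.231] pointing down, gripper open.
Joint ranges: [-179.16, 179.16], [-48.56, 103.87], [-65.8, 70.77], [-126.05, 130.52], [-82.76, 87.17], [-180, 180]. Speed limits (degrees/s): [127.2, 127.2, 147.25, 180, 180, 180].

## Interface

Orientations are given as [roll, pitch, yaw] about the fixed x, y, z axes, in that order (R = Rz(yaw) Ry(pitch) Rx(roll)).
In Python, from workcell import get_obs, camera, calibration, job_done, recognise, cut_out, mark_of, grasp_offset gives the robot as it stands.
- The arm moves only by the tool servo_tool, never from a script. Its argument "moves" is a list of rows, each a list of 3 entries, a list of its own where there are three numbers: the turn, a rotation vector about the tool's x, y, z in degrees, then the shift along the tool's x, y, z in m, then the opening in per cent of the stroke, from 0 (shut) to 100 (fully open). In form: [[[ax, ay, az], [x, y, z], claw], ...]. A call has 1 to 12 rows; each row shifts and turns the commanded pose from where the row before left it, along the tool's axes as they then stand; what a row does not reach is not made up. A row lasts 1/10 s, in which the tool goes at most 50 mm and 8.59 degrees, less where a joint would pass 70% of its speed; a pose out of reach is approached as far as the arm can. A call is refused whole if a number of a shift passes 0.05 or a number of a turn 8.59, either way. A call with a gripper value outside its range is refused whole. The fingers move at their own pace and stop on an object; "force" is the grip in N (left out, the last holds). Time passes only in rows, so rows that do not move let the fingers close. It gives the time, the measured TCP pose, the force, the opening and the grip force at its end, in the units of the state.
- get_obs(): the state, without advancing time (a new reading comes with each control period).
- camera(name): name is "scene" or "top"; returns (picture, depth): 420x560x3 uint8, red, green, blue; 420x560 float32, m along the optical axis (not along the pixel's ray), 0 where there is no reading.
- calibration(name): a dict with "camera_matrix" (3x3 intrinsics, pixels), "R" (3x3) and "t" (3): a world point X has camera coordinates R X + t. Camera axes: x right, y down, z forward; pixel columns grow to the right and rows downward; lengths in m; the calibration is good to about 2 mm. A picture is of the moment at which its call begins. calibration takes no time and is no camera call.
- job_done(): hands the job in; it is judged then, once.
Trained networks look in the newest picture that a camera, given by its name, has taken for a name from the list of things; names that differ only in an ending like _2 or _b are one class to them, and where a whole thing is asked for, a point or a joint stands for the part that bears it (a point fixed in the world has none). Each returns a list of dicts, best first, with "score" (0 to 1); they miss things now and then, are a little off and sometimes report something else, mostly with a low value. They report only what shows in the picture. A call takes as long as a camera call. They do not tell look-alikes from the thing itself.
- recognise(name, camera): "xyz" ([x, y, z] in m, in the coordinates of the camera as it stood for that picture, good to about 4 mm: the middle of the surface that is visible of it).
- cut_out(name, camera): "mask" (420x560 bool, what is visible of it).
- mark_of(name, camera): "xyz" ([x, y, z] in m, in the coordinates of the camera as it stood for that picture, good to about 4 mm: a listed point, or the origin of a listed thing).
The state is a dict: "time": time; "q": joint angles; "qd": joint speeds; "joint_efforts": joint torques, N m; "ee_pos": TCP position; "tcp_rot": TCP orientation; "wrist_force": force on the tool from outside, world axes, zero at the start; "torque": the same for the moment, N m; "opening": finger opening in m; "grasp_force": force on a finger pad.
Only numpy, scipy, OpenCV 4.12 (cv2) and the standard library are available. Lean on these libraries where they do the work, as an engineer would, in place of code of your own. Each camera call takes 0.05 s, during which the arm holds its last target. There are 200 camera calls.

## Working session

There is one attempt and no reset: what is moved stays moved. The work goes in short steps, Python scripts to look and compute and a tool call to move; the robot and the scene stay as the last step left them, time stands still between calls to the robot, and variables do not carry over. Pictures are saved under pics/ and viewed, at most 10 in all, crops included, and the job is handed in when it is done.

Besides the shell and the picture viewer there is one more tool, called by a JSON object that holds its "name" and its "arguments", one argument or row to a line. servo_tool: Moves the arm, as the interface text tells. Its arguments: {"type":"object","properties":{"moves":{"type":"array"},"force":{"type":"number"}},"required":["moves"]}

```bash
mkdir -p pics; cat > h.py <<'E'
import numpy as np, cv2
from workcell import *
def world(p,cam):
    c=calibration(cam); return np.array(c["R"]).T@(np.array(p)-np.array(c["t"]))
def pix(X,cam):
    c=calibration(cam); p=np.array(c["camera_matrix"])@(np.array(c["R"])@np.array(X)+np.array(c["t"])); return (p[:2]/p[2]).round().astype(int)
def cloud(d,cam):
    c=calibration(cam);K=np.array(c["camera_matrix"]);v,u=np.mgrid[:420,:560]
    P=np.stack([(u-K[0,2])/K[0,0]*d,(v-K[1,2])/K[1,1]*d,d],-1)
    W=(P-np.array(c["t"]))@np.array(c["R"]); W[d==0]=np.nan; return W
E
python3 - <<'E'
from h import *
np.set_printoptions(precision=4,suppress=True)
ims=[]
for cam in("top","scene"):
    im,d=camera(cam); cv2.imwrite(f"pics/{cam}0.png",im[:,:,::-1]); np.save(f"{cam}.npy",d)
    print(cam, 'campos',world([0,0,0],cam))
    for n in ["module","terminal_end","socket_end","jig","bar_face","tray","meter","screwdriver","tea_cup","bare_board"]:
        for r in mark_of(n,cam)[:5]:
            w=world(r["xyz"],cam); print(n,round(r["score"],2),w,pix(w,cam))
print(get_obs()["time"],get_obs()["tcp_rot"],grasp_offset)
E
```

```text
top campos [ 0.3869 -0.046   1.3599]
module 0.77 [ 0.344   0.2095 -0.0016] [186 283]
module 0.66 [ 0.4816  0.3132 -0.0037] [149 231]
terminal_end 0.7 [0.4593 0.2594 0.0182] [167 239]
terminal_end 0.6 [0.2912 0.2016 0.0187] [187 304]
socket_end 0.93 [0.4935 0.3662 0.0126] [128 226]
socket_end 0.6 [0.3986 0.2202 0.0171] [181 263]
jig 0.58 [ 0.5063 -0.0087 -0.0027] [269 223]
bar_face 0.65 [ 0.4496 -0.0031  0.0254] [267 243]
tray 0.91 [ 0.4611 -0.5088 -0.0007] [456 241]
tray 0.82 [ 0.4355 -0.3136 -0.003 ] [383 250]
meter 0.82 [ 0.7176  0.1613 -0.0029] [208 146]
screwdriver 0.85 [ 0.7064 -0.1249  0.0023] [312 150]
tea_cup 0.65 [ 0.658   0.3526 -0.003 ] [137 167]
bare_board 0.72 [ 0.6591 -0.3551  0.0025] [397 168]
scene campos [ 1.0372 -0.5374  0.8534]
module 0.78 [0.4787 0.3131 0.    ] [352 149]
module 0.76 [0.3408 0.2086 0.0041] [298 143]
terminal_end 0.64 [0.2864 0.2021 0.018 ] [284 133]
terminal_end 0.58 [0.4611 0.2589 0.0187] [337 150]
socket_end 0.73 [0.4905 0.3631 0.017 ] [366 140]
jig 0.78 [ 0.5064 -0.0073  0.0005] [285 207]
jig 0.34 [0.4478 0.0028 0.0309] [273 186]
bar_face 0.66 [ 0.4472 -0.0005  0.0333] [272 186]
tray 0.79 [ 0.4607 -0.511   0.0018] [112 311]
tray 0.56 [ 0.4348 -0.3118  0.0018] [179 254]
meter 0.91 [0.7114 0.1629 0.002 ] [383 215]
meter 0.16 [ 0.5033 -0.0082  0.0009] [284 206]
screwdriver 0.71 [ 0.7089 -0.118   0.001 ] [311 276]
tea_cup 0.64 [ 0.6603  0.3517 -0.0009] [408 172]
bare_board 0.63 [ 0.6553 -0.3576  0.0003] [219 326]
1.1 [-179.9981    0.0001   22.7922] 0.0187
```

View pics/top0.png

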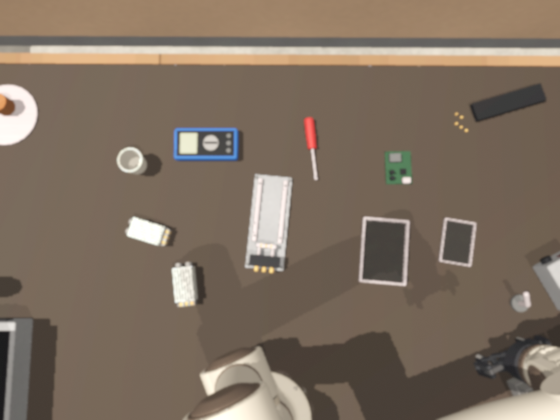

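View pics/scene0.png

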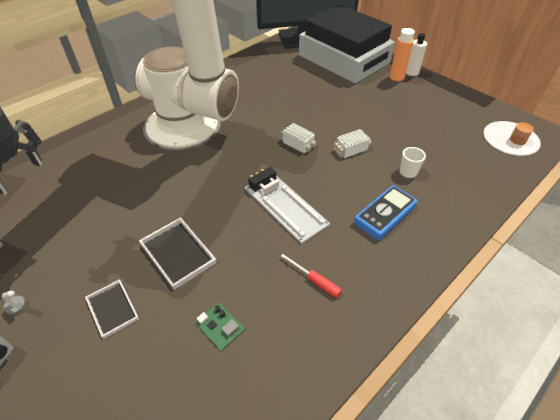

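Top view: two module look-alikes at pixels (149,231), y≈+0.31, and (186,283), y≈+0.21. The first is farther left, so it is the one meant. Of the trays at (384,250) and (458,242), the first is larger. The jig is at (269,223) with its bar toward the robot. I'll measure these precisely and confirm in a crop.

```bash
python3 - <<'E'
from h import *
np.set_printoptions(precision=4,suppress=True)
im,d=camera("top"); W=cloud(d,"top")
crop=cv2.resize(im[150:300,90:310],(792,540),interpolation=cv2.INTER_CUBIC)
cv2.imwrite("pics/crop1.png",crop[:,:,::-1])
for n,zl,zh in[("module",.035,.06),("jig",.006,.05),("tray",-.01,.03)]:
    for r in cut_out(n,"top")[:2]:
        m=r["mask"]&(W[...,2]>zl)&(W[...,2]<zh); P=W[m]
        if len(P)<20: continue
        (c,s,a)=cv2.minAreaRect((P[:,:2]*1000).astype(np.float32))
        print(n,round(r["score"],2),"c",np.array(c),"size",np.array(s),"ang",round(a,1),"z",np.percentile(P[:,2],[10,50,90]))
# jig axis & heights: profile along region
g=W[(abs(W[...,0]-.5)<.2)&(abs(W[...,1])<.1)&(W[...,2]>.005)&(W[...,2]<.06)]
c,s,a=cv2.minAreaRect((g[:,:2]*1000).astype(np.float32));print("jigregion",c,s,a)
b=g[g[:,2]>.033]; c,s,a=cv2.minAreaRect((b[:,:2]*1000).astype(np.float32));print("block",c,s,a)
E
```

```text
module 0.98 c [479.4269 308.1606] size [97.2164 49.4586] ang 73.0 z [0.0394 0.0445 0.0494]
module 0.74 c [341.4213 209.5513] size [93.6476 51.2002] ang 6.4 z [0.0397 0.0448 0.049 ]
jig 0.68 c [508.0187  -5.6406] size [ 99.3439 254.4723] ang 84.9 z [0.0073 0.0113 0.0402]
jig 0.23 c [481.1409 312.6596] size [112.1201  49.2786] ang 73.1 z [0.0277 0.0428 0.0477]
tray 0.91 c [ 436.3525 -313.9327] size [125.6974 174.5187] ang 85.7 z [0.0002 0.004  0.0139]
tray 0.91 c [ 461.2121 -508.6706] size [ 87.4348 119.5065] ang 81.3 z [-0.0011  0.0029  0.0093]
jigregion (500.0513916015625, 0.30496978759765625) (399.5694885253906, 199.304931640625) 0.008072013035416603
block (542.711181640625, 29.181621551513672) (328.75244140625, 81.44667053222656) 10.531632423400879
```

View pics/crop1.png

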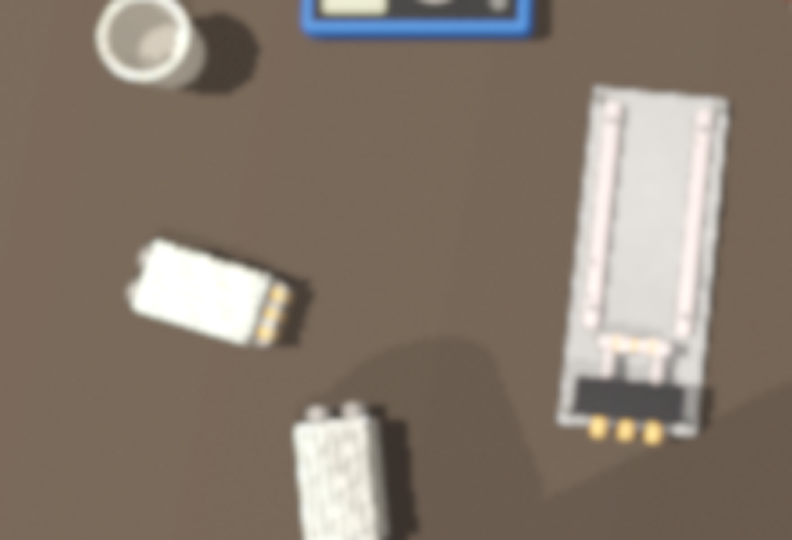

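{"name": "servo_tool", "arguments": {
  "moves": [
    [[0, 0, -8], [0, 0, 0], 100],
    [[0, 0, -8], [0, 0, -0.02], 100]
  ]
}}

```text
time: 1.5
ee_pos: [0.2128, -0.5063, 0.2492]
tcp_rot: [-179.8, -0.1, 39.1]
wrist_force: [0.9, 0.3, 0.8]
opening: 0.0854
grasp_force: 0.0
```

```bash
python3 -c "
from h import *
print(get_obs())"
```

```text
{'time': 1.5, 'q': array([-6.72083468e+01,  5.55271495e+00,  1.26974226e+01,  9.73719121e+01,
       -1.18875892e-03,  7.36852551e+01]), 'qd': array([ 1.12088303e-02,  4.64892751e+00,  3.09630821e+01,  2.48522973e+01,
       -9.93032151e-03, -7.99578522e+01]), 'joint_efforts': array([-2.16925441e-04, -5.39903963e+01,  4.25915444e+01, -1.57153789e+00,
       -8.47608976e-05,  2.48261198e+00]), 'ee_pos': array([ 0.21275551, -0.50634708,  0.24917793]), 'tcp_rot': array([-1.79781610e+02, -6.26838098e-02,  3.91062811e+01]), 'wrist_force': array([0.87380446, 0.26034722, 0.84644707]), 'torque': array([ 0.00915236, -0.02711229, -0.00245682]), 'grasp_force': 0.0, 'opening': 0.08540579442353011}
```

Crop: the target's brass-screw end is at crop (275,310), pointing toward −y. The other module, at (340,480), is nearer the robot's centre. The target is confirmed at about (0.480, 0.313) with yaw −107°. The jig yaw is about 175°. The yaw test shows q6 = q1+180−yaw, so I need a total world turn of +214°.

{"name": "servo_tool", "arguments": {
  "moves": [
    [[0, 0, 0], [0.0401, -0.0262, 0], 100],
    [[0, 0, 0], [0.0401, -0.0262, 0], 100],
    [[0, 0, 0], [0.0401, -0.0262, 0], 100],
    [[0, 0, 0], [0.0401, -0.0262, 0], 100],
    [[0, 0, 0], [0.0401, -0.0262, 0], 100],
    [[0, 0, 0], [0.0401, -0.0262, 0], 100],
    [[0, 0, 0], [0.0401, -0.0262, 0], 100],
    [[0, 0, 0], [0.0401, -0.0262, 0], 100],
    [[0, 0, 0], [0.0401, -0.0262, 0], 100],
    [[0, 0, 0], [0.0401, -0.0262, 0], 100],
    [[0, 0, 0], [0.0401, -0.0262, 0], 100],
    [[0, 0, 0], [0.0401, -0.0262, 0], 100]
  ]
}}

```text
time: 2.7
ee_pos: [0.3913, 0.0416, 0.2516]
tcp_rot: [180.0, -0.1, 38.8]
wrist_force: [1.0, -1.6, 0.0]
opening: 0.0855
grasp_force: 0.0
```

{"name": "servo_tool", "arguments": {
  "moves": [
    [[0, 0, 0], [0.0401, -0.0262, 0], 100],
    [[0, 0, 0], [0.0401, -0.0262, 0], 100],
    [[0, 0, 0], [0.0401, -0.0262, 0], 100],
    [[0, 0, 0], [0.0401, -0.0262, 0], 100],
    [[0, 0, 0], [0.0401, -0.0262, 0], 100],
    [[0, 0, 0], [0.0401, -0.0262, 0], 100],
    [[0, 0, -8.5], [0, 0, 0], 100],
    [[0, 0, -8.5], [0, 0, 0], 100],
    [[0, 0, -8.5], [0, 0, 0], 100],
    [[0, 0, -8.5], [0, 0, 0], 100],
    [[0, 0, -8.5], [0, 0, 0], 100],
    [[0, 0, -8.5], [0, 0, 0], 100]
  ]
}}

```text
time: 3.9
ee_pos: [0.4802, 0.3128, 0.2513]
tcp_rot: [-180.0, 0.0, 90.1]
wrist_force: [-0.3, 0.5, -0.5]
opening: 0.0855
grasp_force: 0.0
```

{"name": "servo_tool", "arguments": {
  "moves": [
    [[0, 0, -8.5], [0, 0, 0], 100],
    [[0, 0, -8.5], [0, 0, 0], 100],
    [[0, 0, -8.5], [0, 0, 0], 100],
    [[0, 0, -8.5], [0, 0, 0], 100],
    [[0, 0, -8.5], [0, 0, 0], 100],
    [[0, 0, -8.5], [0, 0, 0], 100],
    [[0, 0, -8.5], [0, 0, 0], 100],
    [[0, 0, -8.5], [0, 0, 0], 100],
    [[0, 0, -8.5], [0, 0, 0], 100],
    [[0, 0, -8.5], [0, 0, 0], 100],
    [[0, 0, -8.5], [0, 0, 0], 100],
    [[0, 0, -8.5], [0, 0, 0], 100]
  ]
}}

```text
time: 5.1
ee_pos: [0.4802, 0.3127, 0.2513]
tcp_rot: [180.0, -0.0, -167.9]
wrist_force: [-0.0, 0.3, 0.5]
opening: 0.0853
grasp_force: 0.0
```

```bash
python3 -c "
from h import *
o=get_obs();print(o['q'],o['ee_pos'],o['tcp_rot'],o['time'])
for c in ('scene',):
  camera(c)
  for n in ('module','terminal_end','socket_end'):
    for r in mark_of(n,c): print(n,r['score'],world(r['xyz'],c))
"
```

```text
[3.30736953e+01 8.73451632e+00 1.64418998e+01 9.77079234e+01
 6.26921428e-04 2.09334923e+01] [0.48020701 0.31273268 0.25128008] [ 1.79999607e+02 -7.28264843e-04 -1.67859797e+02] 5.1
module 0.96 [4.74087627e-01 3.13795937e-01 8.64212020e-05]
module 0.8 [0.3396687  0.20803056 0.00272012]
terminal_end 0.88 [0.29093356 0.20141779 0.01705459]
terminal_end 0.74 [0.46110782 0.26067653 0.01723119]
terminal_end 0.49 [ 0.47644083  0.31595628 -0.00134723]
socket_end 0.97 [0.49325552 0.36239768 0.0205254 ]
socket_end 0.58 [0.39367443 0.21529289 0.01845289]
```

{"name": "servo_tool", "arguments": {
  "moves": [
    [[0, 0, -8.5], [0, 0, 0], 100],
    [[0, 0, -8.5], [0, 0, 0.03], 100],
    [[0, 0, -8.5], [0, 0, 0.03], 100],
    [[0, 0, -8.5], [0, 0, 0.03], 100],
    [[0, 0, -8.5], [0, 0, 0.03], 100],
    [[0, 0, -8.5], [0, 0, 0.03], 100],
    [[0, 0, -8.5], [0, 0, 0.03], 100],
    [[0, 0, -1.4], [0, 0, 0.02], 100],
    [[0, 0, 0], [0, 0, 0.02], 100],
    [[0, 0, 0], [0, 0, 0.018], 100],
    [[0, 0, 0], [0, 0, 0], 100]
  ]
}}

```text
time: 6.4
ee_pos: [0.4788, 0.3118, 0.0107]
tcp_rot: [179.8, -0.2, -107.5]
wrist_force: [-1.0, -0.7, -0.8]
opening: 0.0854
grasp_force: 0.0
```

{"name": "servo_tool", "arguments": {
  "moves": [
    [[0, 0, 0], [0, 0, 0], 45],
    [[0, 0, 0], [0, 0, 0], 45],
    [[0, 0, 0], [0, 0, 0], 45],
    [[0, 0, 0], [0, 0, 0], 45],
    [[0, 0, 0], [0, 0, 0], 45]
  ],
  "force": 50
}}

```text
time: 6.9
ee_pos: [0.4808, 0.3132, 0.0148]
tcp_rot: [-179.9, 0.1, -107.3]
wrist_force: [-0.5, -0.5, 5.1]
opening: 0.0493
grasp_force: 54.1
```

{"name": "servo_tool", "arguments": {
  "moves": [
    [[0, 0, 0], [0, 0, -0.02], 45],
    [[0, 0, 0], [0, 0, -0.04], 45],
    [[0, 0, 0], [0, 0, -0.04], 45],
    [[0, 0, 0], [0, 0, 0], 45]
  ]
}}

```text
time: 7.3
ee_pos: [0.4823, 0.3141, 0.1193]
tcp_rot: [-179.7, 0.4, -107.3]
wrist_force: [-0.1, 0.7, -3.9]
opening: 0.049
grasp_force: 53.7
```

```bash
python3 - <<'E'
from h import *
np.set_printoptions(precision=4,suppress=True)
im,d=camera("top"); W=cloud(d,"top")
# intensity on plane z=.010 in jig frame guess, for the plate; and z=.020 for rails
c=calibration("top");K,R,t=[np.array(c[k]) for k in("camera_matrix","R","t")]
g=cv2.cvtColor(im,cv2.COLOR_RGB2GRAY).astype(np.float32)
c0=np.array([.507,-.007]);yaw=np.radians(175);ex=np.array([np.cos(yaw),np.sin(yaw)]);ey=np.array([-ex[1],ex[0]])
xs=np.arange(-.11,.045,.005);ys=np.arange(-.075,.0751,.0005)
X,Y=np.meshgrid(xs,ys,indexing="ij")
P=np.concatenate([c0+X[...,None]*ex+Y[...,None]*ey,np.full(X.shape+(1,),.010)],-1)
p=(P@R.T+t)@K.T;uv=(p[...,:2]/p[...,2:]).astype(np.float32)
I=cv2.remap(g,uv[...,0],uv[...,1],cv2.INTER_LINEAR)
G=np.gradient(cv2.GaussianBlur(I,(9,1),0),axis=1)
h=len(ys)//2
lo=ys[G[:,:h].argmax(1)];hi=ys[h+G[:,h:].argmin(1)]
print("width",np.median(hi-lo)); mid=(lo+hi)/2
k=abs(hi-lo-.1)<.008
f=np.polyfit(xs[k],mid[k],1);print(k.sum(),"slope deg",np.degrees(f[0]),"mid at 0",f[1],"resid",np.std(mid[k]-np.polyval(f,xs[k])))
# along axis ends
xs2=np.arange(-.16,.16,.0005)
Pe=np.array([[*(c0+x*ex+f[1]*ey),.01] for x in xs2]);p=(Pe@R.T+t)@K.T;uv=(p[:,:2]/p[:,2:]).astype(np.float32)
L=cv2.GaussianBlur(cv2.remap(g,uv[:,:1],uv[:,1:],cv2.INTER_LINEAR),(1,9),0)[:,0]
D=np.gradient(L);print("far end",xs2[:120][D[:120].argmax()])
print("profile",[(round(float(x),3),int(v)) for x,v in zip(xs2[400::8],L[400::8])])
o=get_obs();print(o['ee_pos'],o['tcp_rot'],o['opening'],o['grasp_force'],o['wrist_force'],o['q'])
E
```

```text
width 0.10200000000000009
31 slope deg -0.0750851949264184 mid at 0 0.00020413306451619879 resid 0.00036004135898101946
far end -0.12699999999999997
profile [(0.04, 114), (0.044, 110), (0.048, 100), (0.052, 94), (0.056, 108), (0.06, 130), (0.064, 133), (0.068, 120), (0.072, 113), (0.076, 105), (0.08, 93), (0.084, 86), (0.088, 63), (0.092, 37), (0.096, 31), (0.1, 30), (0.104, 32), (0.108, 32), (0.112, 36), (0.116, 65), (0.12, 108), (0.124, 122), (0.128, 109), (0.132, 73), (0.136, 46), (0.14, 42), (0.144, 42), (0.148, 42), (0.152, 43), (0.156, 47)]
[0.4815 0.3135 0.1161] [-179.8168    0.2196 -107.3272] 0.049378983168836835 53.69257092475891 [ 0.478   0.1788 -4.9216] [ 33.0728   7.2891  -0.1406  82.2843  -0.0012 -39.5997]
```

{"name": "servo_tool", "arguments": {
  "moves": [
    [[0, 0, 0], [0.0419, -0.02, 0], 45],
    [[0, 0, 0], [0.0419, -0.02, 0], 45],
    [[0, 0, 0], [0.0419, -0.02, 0], 45],
    [[0, 0, 0], [0.0419, -0.02, 0], 45],
    [[0, 0, 0], [0.0419, -0.02, 0], 45],
    [[0, 0, 0], [0.0419, -0.02, 0], 45],
    [[0, 0, 0], [0.0419, -0.02, 0], 45]
  ]
}}

```text
time: 8.05
ee_pos: [0.5256, -0.0108, 0.1113]
tcp_rot: [179.9, -0.0, -107.3]
wrist_force: [0.3, -0.6, -4.7]
opening: 0.0493
grasp_force: 53.6
```

{"name": "servo_tool", "arguments": {
  "moves": [
    [[0, 0, 7.78], [0, 0, 0], 45],
    [[0, 0, 7.78], [0, 0, 0], 45],
    [[0, 0, 7.78], [0, 0, 0], 45],
    [[0, 0, 7.78], [0, 0, 0], 45],
    [[0, 0, 7.78], [0, 0, 0], 45],
    [[0, 0, 7.78], [0, 0, 0], 45],
    [[0, 0, 7.78], [0, 0, 0], 45],
    [[0, 0, 7.78], [0, 0, 0], 45],
    [[0, 0, 7.78], [0, 0, 0], 45],
    [[0, 0, 7.78], [0, 0, 0], 45],
    [[0, 0, 0], [0, 0, 0], 45],
    [[0, 0, 0], [0, 0, 0], 45]
  ]
}}

```text
time: 9.25
ee_pos: [0.526, -0.009, 0.112]
tcp_rot: [-180.0, -0.1, 175.1]
wrist_force: [-0.0, -0.3, -3.5]
opening: 0.049
grasp_force: 53.7
```

```bash
python3 - <<'E'
from h import *
np.set_printoptions(precision=4,suppress=True)
o=get_obs();print(o['time'],o['ee_pos'],o['tcp_rot'],o['opening'],o['grasp_force'],o['wrist_force'],o['q'])
im,d=camera("scene")
a,b=pix(o['ee_pos'],"scene");a=max(a,110);b=max(b,80)
cv2.imwrite("pics/s1.png",cv2.resize(im[b-80:b+70,a-100:a+100],None,fx=4,fy=4,interpolation=cv2.INTER_CUBIC)[:,:,::-1])
for n in("module","terminal_end","socket_end","bar_face"):
    for r in mark_of(n,"scene")[:2]: print(n,r["score"],world(r["xyz"],"scene"))
E
```

```text
9.25 [ 0.526 -0.009  0.112] [-179.9905   -0.1121  175.1094] 0.04895346744379453 53.74342203140259 [-0.0195 -0.3046 -3.4554] [-0.9743  1.1325 -7.1194 81.8607 -0.0018  3.9163]
module 0.71 [ 0.5213 -0.0078  0.1003]
module 0.56 [0.3413 0.2064 0.0019]
terminal_end 0.87 [ 0.4678 -0.0042  0.117 ]
socket_end 0.61 [ 0.578  -0.0183  0.1128]
socket_end 0.41 [0.3953 0.2209 0.0187]
bar_face 0.54 [ 0.4467 -0.0003  0.032 ]
```

View pics/s1.png

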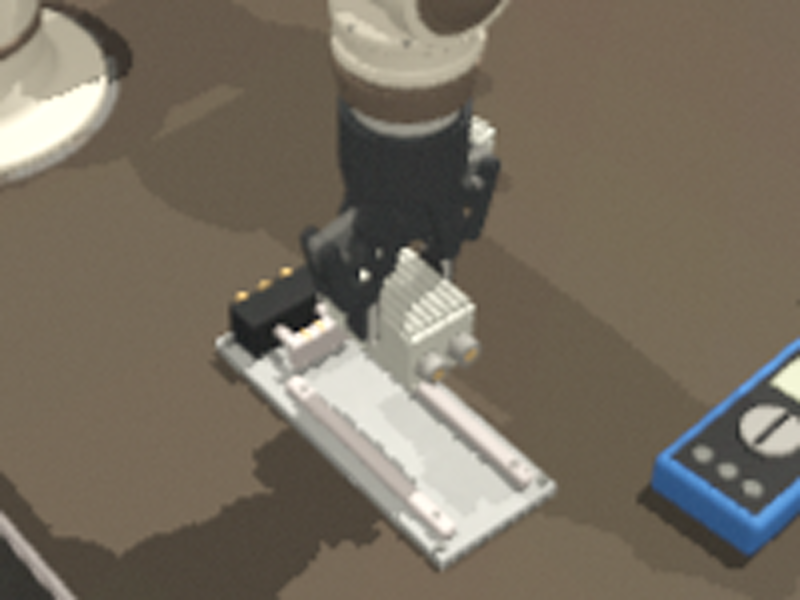

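Scene crop: the module is level in the gripper at (420,320), above the channel, with its sockets away from the bar. Marks put its centre about 3 mm nearer the bar than the TCP. I'll lower it now.

{"name": "servo_tool", "arguments": {
  "moves": [
    [[0, 0, 0], [0, 0, 0.035], 45],
    [[0, 0, 0], [0, 0, 0.025], 45],
    [[0, 0, 0], [0, 0, 0.008], 45],
    [[0, 0, 0], [0, 0, 0.005], 45],
    [[0, 0, 0], [0, 0, 0.004], 45],
    [[0, 0, 0], [0, 0, 0], 45]
  ]
}}

```text
time: 10.1
ee_pos: [0.527, -0.0089, 0.0369]
tcp_rot: [180.0, 0.1, 174.9]
wrist_force: [0.3, 0.3, -4.5]
opening: 0.0495
grasp_force: 53.6
```

{"name": "servo_tool", "arguments": {
  "moves": [
    [[0, 0, 0], [0, 0, 0.003], 45],
    [[0, 0, 0], [0, 0, 0.002], 45],
    [[0, 0, 0], [0, 0, 0], 45]
  ]
}}

```text
time: 10.4
ee_pos: [0.5266, -0.009, 0.0313]
tcp_rot: [180.0, 0.0, 174.9]
wrist_force: [0.1, 0.3, -4.1]
opening: 0.0493
grasp_force: 53.6
```

{"name": "servo_tool", "arguments": {
  "moves": [
    [[0, 0, 0], [0, 0, 0.003], 45],
    [[0, 0, 0], [0, 0, 0.002], 45],
    [[0, 0, 0], [0, 0, 0], 45]
  ]
}}

```text
time: 10.7
ee_pos: [0.5264, -0.0089, 0.0259]
tcp_rot: [180.0, -0.0, 174.9]
wrist_force: [0.0, 0.2, -4.5]
opening: 0.049
grasp_force: 53.6
```

{"name": "servo_tool", "arguments": {
  "moves": [
    [[0, 0, 0], [0, 0, 0.001], 45],
    [[0, 0, 0], [0, 0, 0], 45]
  ]
}}

```text
time: 10.9
ee_pos: [0.5266, -0.0089, 0.0252]
tcp_rot: [-180.0, -0.0, 174.9]
wrist_force: [-0.8, 0.1, -4.1]
opening: 0.0492
grasp_force: 53.6
```

{"name": "servo_tool", "arguments": {
  "moves": [
    [[0, 0, 0], [0, 0, 0.001], 45],
    [[0, 0, 0], [0, 0, 0], 45]
  ]
}}

```text
time: 11.1
ee_pos: [0.5267, -0.0089, 0.0248]
tcp_rot: [180.0, 0.0, 174.9]
wrist_force: [-2.9, 0.4, 2.0]
opening: 0.0494
grasp_force: 54.3
```

{"name": "servo_tool", "arguments": {
  "moves": [
    [[0, 0, 0], [0, 0, -0.0005], 45],
    [[0, 0, 0], [0.004, 0, 0], 45],
    [[0, 0, 0], [0.005, 0, 0], 45],
    [[0, 0, 0], [0.004, 0, 0], 45],
    [[0, 0, 0], [0.002, 0, 0], 45],
    [[0, 0, 0], [0, 0, 0], 45]
  ]
}}

```text
time: 11.7
ee_pos: [0.5111, -0.0075, 0.0249]
tcp_rot: [180.0, -0.0, 174.9]
wrist_force: [-1.8, 0.8, -0.4]
opening: 0.0494
grasp_force: 54.2
```

{"name": "servo_tool", "arguments": {
  "moves": [
    [[0, 0, 0], [0.002, 0, 0], 45],
    [[0, 0, 0], [0, 0, 0], 45]
  ]
}}

```text
time: 11.9
ee_pos: [0.5095, -0.0074, 0.0248]
tcp_rot: [180.0, -0.0, 174.9]
wrist_force: [-1.7, 0.2, 0.4]
opening: 0.0495
grasp_force: 54.1
```

{"name": "servo_tool", "arguments": {
  "moves": [
    [[0, 0, 0], [0.002, 0, 0], 45],
    [[0, 0, 0], [0, 0, 0], 45]
  ]
}}

```text
time: 12.1
ee_pos: [0.5076, -0.0073, 0.0248]
tcp_rot: [-180.0, 0.0, 174.9]
wrist_force: [-0.3, -0.9, -0.6]
opening: 0.0491
grasp_force: 54.2
```

{"name": "servo_tool", "arguments": {
  "moves": [
    [[0, 0, 0], [0.002, 0, 0], 45],
    [[0, 0, 0], [0, 0, 0], 45]
  ]
}}

```text
time: 12.3
ee_pos: [0.5056, -0.0071, 0.0249]
tcp_rot: [180.0, 0.0, 174.9]
wrist_force: [0.2, 0.7, -0.9]
opening: 0.0491
grasp_force: 54.2
```

{"name": "servo_tool", "arguments": {
  "moves": [
    [[0, 0, 0], [0.002, 0, 0], 45],
    [[0, 0, 0], [0, 0, 0], 45]
  ]
}}

```text
time: 12.5
ee_pos: [0.5036, -0.0069, 0.0249]
tcp_rot: [-180.0, 0.0, 174.9]
wrist_force: [0.3, -0.2, -1.1]
opening: 0.0495
grasp_force: 54.1
```

{"name": "servo_tool", "arguments": {
  "moves": [
    [[0, 0, 0], [0.002, 0, 0], 45],
    [[0, 0, 0], [0, 0, 0], 45]
  ]
}}

```text
time: 12.7
ee_pos: [0.5017, -0.0067, 0.0249]
tcp_rot: [-180.0, 0.0, 174.9]
wrist_force: [1.9, 0.1, -1.1]
opening: 0.0489
grasp_force: 54.1
```

{"name": "servo_tool", "arguments": {
  "moves": [
    [[0, 0, 0], [0.002, 0, 0], 45],
    [[0, 0, 0], [0, 0, 0], 45]
  ]
}}

```text
time: 12.9
ee_pos: [0.4997, -0.0066, 0.0249]
tcp_rot: [180.0, 0.0, 174.9]
wrist_force: [2.4, -0.6, -1.8]
opening: 0.049
grasp_force: 54.1
```

{"name": "servo_tool", "arguments": {
  "moves": [
    [[0, 0, 0], [0.002, 0, 0], 45],
    [[0, 0, 0], [0, 0, 0], 45]
  ]
}}

```text
time: 13.1
ee_pos: [0.4977, -0.0064, 0.0249]
tcp_rot: [-180.0, 0.0, 174.9]
wrist_force: [4.1, -0.1, -1.7]
opening: 0.0492
grasp_force: 54.1
```

```bash
python3 - <<'E'
from h import *
np.set_printoptions(precision=4,suppress=True)
o=get_obs();print(o['time'],o['ee_pos'],o['wrist_force'],o['torque'])
im,d=camera("scene")
a,b=pix([.447,0,.03],"scene")
cv2.imwrite("pics/s2.png",cv2.resize(im[b-50:b+40,a-60:a+60],None,fx=6,fy=6,interpolation=cv2.INTER_CUBIC)[:,:,::-1])
for n in("module","terminal_end","socket_end","bar_face"):
    for r in mark_of(n,"scene")[:2]: print(n,r["score"],world(r["xyz"],"scene"))
E
```

```text
13.1 [ 0.4977 -0.0064  0.0249] [ 4.1137 -0.0859 -1.7117] [-0.1378 -0.7131 -0.0104]
module 0.66 [ 0.4967 -0.0041  0.012 ]
module 0.6 [0.3418 0.2116 0.0038]
terminal_end 0.79 [ 0.4401 -0.002   0.0275]
socket_end 0.81 [ 0.5501 -0.0145  0.0259]
socket_end 0.56 [0.3944 0.2191 0.0186]
```

View pics/s2.png

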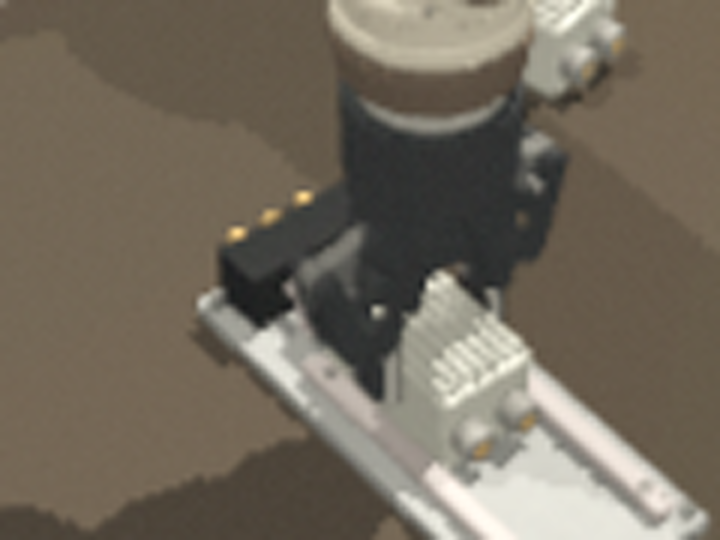

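The module sits in the channel at crop (460,380) and is pressing the bar, with force rising along the spring line. I'll keep going in small steps to feel for the stop.

{"name": "servo_tool", "arguments": {
  "moves": [
    [[0, 0, 0], [0.002, 0, 0], 45],
    [[0, 0, 0], [0, 0, 0], 45],
    [[0, 0, 0], [0, 0, 0], 45]
  ]
}}

```text
time: 13.65
ee_pos: [0.4958, -0.0062, 0.0249]
tcp_rot: [180.0, 0.0, 174.9]
wrist_force: [4.0, 0.5, -1.3]
opening: 0.0493
grasp_force: 54.1
```

{"name": "servo_tool", "arguments": {
  "moves": [
    [[0, 0, 0], [0.002, 0, 0], 45],
    [[0, 0, 0], [0, 0, 0], 45],
    [[0, 0, 0], [0, 0, 0], 45]
  ]
}}

```text
time: 13.95
ee_pos: [0.4938, -0.006, 0.0248]
tcp_rot: [180.0, 0.0, 174.9]
wrist_force: [4.7, -1.1, -1.5]
opening: 0.0493
grasp_force: 54.0
```

{"name": "servo_tool", "arguments": {
  "moves": [
    [[0, 0, 0], [0.001, 0, 0], 45],
    [[0, 0, 0], [0, 0, 0], 45],
    [[0, 0, 0], [0, 0, 0], 45]
  ]
}}

```text
time: 14.25
ee_pos: [0.493, -0.0059, 0.0248]
tcp_rot: [180.0, 0.0, 174.9]
wrist_force: [5.3, 0.2, -1.3]
opening: 0.0493
grasp_force: 54.0
```

{"name": "servo_tool", "arguments": {
  "moves": [
    [[0, 0, 0], [0.001, 0, 0], 45],
    [[0, 0, 0], [0, 0, 0], 45]
  ]
}}

```text
time: 14.45
ee_pos: [0.4921, -0.0058, 0.0249]
tcp_rot: [180.0, 0.0, 174.9]
wrist_force: [6.9, -0.5, -1.7]
opening: 0.049
grasp_force: 53.9
```

{"name": "servo_tool", "arguments": {
  "moves": [
    [[0, 0, 0], [0.001, 0, 0], 45],
    [[0, 0, 0], [0, 0, 0], 45]
  ]
}}

```text
time: 14.65
ee_pos: [0.4917, -0.0058, 0.025]
tcp_rot: [180.0, 0.1, 174.9]
wrist_force: [8.6, -0.4, -4.9]
opening: 0.0492
grasp_force: 53.7
```

{"name": "servo_tool", "arguments": {
  "moves": [
    [[0, 0, 0], [0.001, 0, 0], 45],
    [[0, 0, 0], [0, 0, 0], 45]
  ]
}}

```text
time: 14.85
ee_pos: [0.4917, -0.0058, 0.0252]
tcp_rot: [180.0, 0.2, 174.9]
wrist_force: [13.9, -1.3, -6.5]
opening: 0.0493
grasp_force: 53.5
```

The stop is at x≈0.4917. I'll back off to just short of it and hold.

{"name": "servo_tool", "arguments": {
  "moves": [
    [[0, 0, 0], [-0.0018, 0, 0], 45],
    [[0, 0, 0], [0, 0, 0], 45],
    [[0, 0, 0], [0, 0, 0], 45],
    [[0, 0, 0], [0, 0, 0], 45],
    [[0, 0, 0], [0, 0, 0], 45],
    [[0, 0, 0], [0, 0, 0], 45],
    [[0, 0, 0], [0, 0, 0], 45],
    [[0, 0, 0], [0, 0, 0], 45],
    [[0, 0, 0], [0, 0, 0], 45]
  ]
}}

```text
time: 15.75
ee_pos: [0.4921, -0.0058, 0.0249]
tcp_rot: [180.0, 0.1, 174.9]
wrist_force: [7.0, -0.7, -1.6]
opening: 0.0493
grasp_force: 54.0
```

{"name": "servo_tool", "arguments": {
  "moves": [
    [[0, 0, 0], [-0.006, 0, 0], 45],
    [[0, 0, 0], [-0.01, 0, 0], 45],
    [[0, 0, 0], [-0.01, 0, 0], 45],
    [[0, 0, 0], [-0.01, 0, 0], 45],
    [[0, 0, 0], [0, 0, -0.01], 45],
    [[0, 0, 0], [0, 0, -0.02], 45],
    [[0, 0, 0], [0, 0, -0.04], 45],
    [[0, 0, -8.57], [0, 0, 0], 45],
    [[0, 0, -8.57], [0, 0, 0], 45],
    [[0, 0, -8.57], [0, 0, 0], 45],
    [[0, 0, -8.57], [0, 0, 0], 45],
    [[0, 0, -8.57], [0, 0, 0], 45]
  ]
}}

```text
time: 16.95
ee_pos: [0.527, -0.009, 0.0945]
tcp_rot: [179.9, -0.1, -141.9]
wrist_force: [0.2, 0.1, -4.6]
opening: 0.0493
grasp_force: 53.8
```

{"name": "servo_tool", "arguments": {
  "moves": [
    [[0, 0, -8.57], [0, 0, 0], 45],
    [[0, 0, -8.57], [0, 0, 0], 45],
    [[0, 0, -8.57], [0, 0, 0], 45],
    [[0, 0, -8.57], [0, 0, 0], 45],
    [[0, 0, -8.57], [0, 0, 0], 45],
    [[0, 0, -8.57], [0, 0, 0], 45],
    [[0, 0, -8.57], [0, 0, 0], 45],
    [[0, 0, -8.57], [0, 0, 0], 45],
    [[0, 0, -8.57], [0, 0, 0], 45],
    [[0, 0, -8.57], [0, 0, 0], 45],
    [[0, 0, -8.57], [0, 0, 0], 45],
    [[0, 0, -8.57], [0, 0, 0], 45]
  ]
}}

```text
time: 18.15
ee_pos: [0.527, -0.009, 0.0945]
tcp_rot: [179.9, 0.1, -39.1]
wrist_force: [0.8, -0.2, -4.9]
opening: 0.0493
grasp_force: 53.8
```

{"name": "servo_tool", "arguments": {
  "moves": [
    [[0, 0, -8.57], [0, 0, 0], 45],
    [[0, 0, -8.57], [0, 0, 0], 45],
    [[0, 0, -8.57], [0, 0, 0], 45],
    [[0, 0, -8.57], [0, 0, 0], 45],
    [[0, 0, 0], [0, 0, 0], 45],
    [[0, 0, 0], [0, 0, 0], 45]
  ]
}}

```text
time: 18.75
ee_pos: [0.5272, -0.009, 0.0946]
tcp_rot: [180.0, 0.1, -5.4]
wrist_force: [-0.9, 0.2, -4.7]
opening: 0.0494
grasp_force: 53.8
```

```bash
python3 - <<'E'
from h import *
np.set_printoptions(precision=4,suppress=True)
o=get_obs();print(o['time'],o['ee_pos'],o['tcp_rot'],o['wrist_force'],o['q'])
im,d=camera("scene")
for n in("module","terminal_end","socket_end","bar_face"):
    for r in mark_of(n,"scene")[:2]: print(n,r["score"],world(r["xyz"],"scene"))
E
```

```text
18.75 [ 0.5272 -0.009   0.0946] [179.9968   0.0504  -5.3955] [-0.9046  0.2005 -4.6725] [  -0.9792    1.4479   -8.7236   79.879     0.0007 -175.5836]
module 0.83 [ 0.526  -0.0082  0.0817]
module 0.49 [0.342  0.2063 0.0002]
terminal_end 0.74 [ 0.579  -0.0142  0.0971]
socket_end 0.84 [ 0.4713 -0.0089  0.0984]
socket_end 0.56 [0.3965 0.2186 0.0201]
bar_face 0.47 [ 0.4486 -0.0049  0.0338]
bar_face 0.29 [ 0.6545 -0.355   0.0034]
```

{"name": "servo_tool", "arguments": {
  "moves": [
    [[0, 0, -0.3], [0, 0, 0.02], 45],
    [[0, 0, 0], [0, 0, 0.025], 45],
    [[0, 0, 0], [0, 0, 0.008], 45],
    [[0, 0, 0], [0, 0, 0.004], 45],
    [[0, 0, 0], [0, 0, 0.004], 45],
    [[0, 0, 0], [0, 0, 0], 45]
  ]
}}

```text
time: 19.6
ee_pos: [0.5277, -0.009, 0.0342]
tcp_rot: [-180.0, -0.0, -4.9]
wrist_force: [-0.2, -0.4, -3.7]
opening: 0.049
grasp_force: 53.6
```

{"name": "servo_tool", "arguments": {
  "moves": [
    [[0, 0, 0], [0, 0, 0.004], 45],
    [[0, 0, 0], [0, 0, 0.003], 45],
    [[0, 0, 0], [0, 0, 0.002], 45],
    [[0, 0, 0], [0, 0, 0], 45]
  ]
}}

```text
time: 20.0
ee_pos: [0.5275, -0.009, 0.0249]
tcp_rot: [-180.0, -0.0, -4.8]
wrist_force: [1.5, -0.4, -3.4]
opening: 0.0492
grasp_force: 53.8
```

{"name": "servo_tool", "arguments": {
  "moves": [
    [[0, 0, 0.2], [-0.004, 0, 0.0003], 45],
    [[0, 0, 0], [-0.006, 0, 0], 45],
    [[0, 0, 0], [-0.006, 0, 0], 45],
    [[0, 0, 0], [-0.004, 0, 0], 45],
    [[0, 0, 0], [0, 0, 0], 45]
  ]
}}

```text
time: 20.5
ee_pos: [0.5067, -0.0072, 0.0249]
tcp_rot: [-180.0, 0.0, -5.0]
wrist_force: [-3.1, 0.5, 4.2]
opening: 0.049
grasp_force: 54.8
```

{"name": "servo_tool", "arguments": {
  "moves": [
    [[0, 0, 0], [-0.003, 0, 0], 45],
    [[0, 0, 0], [0, 0, 0], 45]
  ]
}}

```text
time: 20.7
ee_pos: [0.5045, -0.007, 0.0248]
tcp_rot: [-180.0, -0.0, -5.0]
wrist_force: [-1.3, -0.7, 3.8]
opening: 0.049
grasp_force: 54.8
```

{"name": "servo_tool", "arguments": {
  "moves": [
    [[0, 0, 0], [-0.003, 0, 0], 45],
    [[0, 0, 0], [0, 0, 0], 45]
  ]
}}

```text
time: 20.9
ee_pos: [0.5017, -0.0068, 0.0248]
tcp_rot: [-180.0, -0.0, -5.0]
wrist_force: [1.7, 0.4, 4.3]
opening: 0.0491
grasp_force: 54.9
```

{"name": "servo_tool", "arguments": {
  "moves": [
    [[0, 0, 0], [-0.003, 0, 0], 45],
    [[0, 0, 0], [0, 0, 0], 45]
  ]
}}

```text
time: 21.1
ee_pos: [0.4988, -0.0065, 0.0248]
tcp_rot: [-180.0, -0.1, -5.0]
wrist_force: [2.6, -0.2, 4.6]
opening: 0.0493
grasp_force: 54.8
```

{"name": "servo_tool", "arguments": {
  "moves": [
    [[0, 0, 0], [-0.003, 0, 0], 45],
    [[0, 0, 0], [0, 0, 0], 45]
  ]
}}

```text
time: 21.3
ee_pos: [0.4959, -0.0063, 0.0248]
tcp_rot: [-180.0, -0.1, -5.0]
wrist_force: [4.5, -0.2, 4.5]
opening: 0.0492
grasp_force: 54.8
```

{"name": "servo_tool", "arguments": {
  "moves": [
    [[0, 0, 0], [-0.002, 0, -0.0003], 45],
    [[0, 0, 0], [0, 0, 0], 45]
  ]
}}

```text
time: 21.5
ee_pos: [0.4937, -0.006, 0.0248]
tcp_rot: [-180.0, -0.0, -5.0]
wrist_force: [4.5, -0.2, 3.5]
opening: 0.0494
grasp_force: 54.5
```

{"name": "servo_tool", "arguments": {
  "moves": [
    [[0, 0, 0], [-0.001, 0, 0], 45],
    [[0, 0, 0], [0, 0, 0], 45],
    [[0, 0, 0], [0, 0, 0], 45]
  ]
}}

```text
time: 21.8
ee_pos: [0.493, -0.0059, 0.0249]
tcp_rot: [-180.0, -0.1, -5.0]
wrist_force: [5.5, 0.5, 1.8]
opening: 0.0494
grasp_force: 54.4
```

{"name": "servo_tool", "arguments": {
  "moves": [
    [[0, 0, 0], [-0.001, 0, 0], 45],
    [[0, 0, 0], [0, 0, 0], 45],
    [[0, 0, 0], [0, 0, 0], 45]
  ]
}}

```text
time: 22.1
ee_pos: [0.4921, -0.0059, 0.0248]
tcp_rot: [-180.0, -0.1, -5.0]
wrist_force: [6.5, -0.1, 1.4]
opening: 0.0493
grasp_force: 54.4
```

{"name": "servo_tool", "arguments": {
  "moves": [
    [[0, 0, 0], [-0.001, 0, 0], 45],
    [[0, 0, 0], [0, 0, 0], 45],
    [[0, 0, 0], [0, 0, 0], 45]
  ]
}}

```text
time: 22.4
ee_pos: [0.4911, -0.0058, 0.0248]
tcp_rot: [-180.0, -0.1, -5.0]
wrist_force: [7.0, -0.7, 1.2]
opening: 0.0492
grasp_force: 54.4
```

{"name": "servo_tool", "arguments": {
  "moves": [
    [[0, 0, 0], [-0.001, 0, 0], 45],
    [[0, 0, 0], [0, 0, 0], 45],
    [[0, 0, 0], [0, 0, 0], 45]
  ]
}}

```text
time: 22.7
ee_pos: [0.4902, -0.0057, 0.0249]
tcp_rot: [-180.0, -0.1, -5.0]
wrist_force: [6.4, -0.0, 2.0]
opening: 0.049
grasp_force: 54.4
```

{"name": "servo_tool", "arguments": {
  "moves": [
    [[0, 0, 0], [-0.001, 0, 0], 45],
    [[0, 0, 0], [0, 0, 0], 45],
    [[0, 0, 0], [0, 0, 0], 45]
  ]
}}

```text
time: 23.0
ee_pos: [0.4893, -0.0056, 0.0249]
tcp_rot: [-180.0, -0.1, -5.0]
wrist_force: [7.5, -0.8, 1.1]
opening: 0.0493
grasp_force: 54.4
```

{"name": "servo_tool", "arguments": {
  "moves": [
    [[0, 0, 0], [-0.001, 0, 0], 45],
    [[0, 0, 0], [0, 0, 0], 45],
    [[0, 0, 0], [0, 0, 0], 45]
  ]
}}

```text
time: 23.3
ee_pos: [0.4883, -0.0055, 0.0249]
tcp_rot: [-180.0, -0.1, -5.0]
wrist_force: [8.1, 0.1, 0.1]
opening: 0.0493
grasp_force: 54.4
```

{"name": "servo_tool", "arguments": {
  "moves": [
    [[0, 0, 0], [-0.001, 0, 0], 45],
    [[0, 0, 0], [0, 0, 0], 45],
    [[0, 0, 0], [0, 0, 0], 45]
  ]
}}

```text
time: 23.6
ee_pos: [0.4881, -0.0055, 0.025]
tcp_rot: [-180.0, -0.2, -5.0]
wrist_force: [11.5, -0.7, -1.5]
opening: 0.049
grasp_force: 54.0
```

Second stop found at x≈0.488. I'll ease off slightly, hold, then withdraw and lift.

{"name": "servo_tool", "arguments": {
  "moves": [
    [[0, 0, 0], [0.0009, 0, 0], 45],
    [[0, 0, 0], [0, 0, 0], 45],
    [[0, 0, 0], [0, 0, 0], 45],
    [[0, 0, 0], [0, 0, 0], 45],
    [[0, 0, 0], [0, 0, 0], 45],
    [[0, 0, 0], [0, 0, 0], 45],
    [[0, 0, 0], [0, 0, 0], 45],
    [[0, 0, 0], [0, 0, 0], 45],
    [[0, 0, 0], [0, 0, 0], 45]
  ]
}}

```text
time: 24.5
ee_pos: [0.4883, -0.0055, 0.0249]
tcp_rot: [-180.0, -0.1, -5.0]
wrist_force: [7.9, -0.2, 1.4]
opening: 0.0492
grasp_force: 54.5
```

{"name": "servo_tool", "arguments": {
  "moves": [
    [[0, 0, 0], [0.006, 0, 0], 45],
    [[0, 0, 0], [0.01, 0, 0], 45],
    [[0, 0, 0], [0.01, 0, 0], 45],
    [[0, 0, 0], [0, 0, -0.01], 45],
    [[0, 0, 0], [0, 0, -0.02], 45],
    [[0, 0, 0], [0, 0, -0.04], 45],
    [[0, 0, 0], [0, 0, 0], 45],
    [[0, 0, 0], [0, 0, 0], 45]
  ]
}}

```text
time: 25.3
ee_pos: [0.513, -0.0078, 0.0947]
tcp_rot: [180.0, 0.0, -5.0]
wrist_force: [-0.4, 0.3, -4.6]
opening: 0.0492
grasp_force: 54.0
```

```bash
python3 - <<'E'
from h import *
np.set_printoptions(precision=4,suppress=True)
o=get_obs();print(o['time'],o['ee_pos'],o['tcp_rot'],o['wrist_force'],o['q'])
im,d=camera("top");W=cloud(d,"top")
g=cv2.cvtColor(im,cv2.COLOR_RGB2GRAY)
for n in("tray",):
    for r in mark_of(n,"top")[:2]: print(n,r["score"],world(r["xyz"],"top"))
    for r in cut_out(n,"top")[:2]:
        P=W[r["mask"]];P=P[~np.isnan(P[:,0])];print(r["score"],np.median(P[:,2]),cv2.minAreaRect((P[:,:2]*1000).astype(np.float32)))
E
```

```text
25.3 [ 0.513  -0.0078  0.0947] [179.9951   0.0289  -5.0366] [-0.4215  0.3247 -4.6312] [  -0.8681   -0.513   -10.6864   79.8558   -0.0028 -175.8315]
tray 0.86 [ 0.435  -0.3146 -0.0021]
tray 0.69 [ 0.459  -0.5116 -0.0006]
0.98 0.004071612403665614 ((434.8152160644531, -312.8594970703125), (126.31268310546875, 169.93052673339844), 85.64661407470703)
```

{"name": "servo_tool", "arguments": {
  "moves": [
    [[0, 0, 8.54], [0, 0, 0], 45],
    [[0, 0, 8.54], [0, 0, 0], 45],
    [[0, 0, 8.54], [0, 0, 0], 45],
    [[0, 0, 8.54], [0, 0, 0], 45],
    [[0, 0, 8.54], [0, 0, 0], 45],
    [[0, 0, 8.54], [0, 0, 0], 45],
    [[0, 0, 8.54], [0, 0, 0], 45],
    [[0, 0, 8.54], [0, 0, 0], 45],
    [[0, 0, 8.54], [0, 0, 0], 45],
    [[0, 0, 8.54], [0, 0, 0], 45],
    [[0, 0, 8.54], [0, 0, 0], 45],
    [[0, 0, 8.54], [0, 0, 0], 45]
  ]
}}

```text
time: 26.65
ee_pos: [0.5124, -0.0078, 0.0932]
tcp_rot: [179.8, -0.0, -107.9]
wrist_force: [-0.1, 0.3, -3.8]
opening: 0.0493
grasp_force: 53.7
```

{"name": "servo_tool", "arguments": {
  "moves": [
    [[0, 0, 8.54], [0, 0, 0], 45],
    [[0, 0, 8.54], [0, 0, 0], 45],
    [[0, 0, 8.54], [0, 0, 0], 45],
    [[0, 0, 8.54], [0, 0, 0], 45],
    [[0, 0, 8.54], [0, 0, 0], 45],
    [[0, 0, 8.54], [0, 0, 0], 45],
    [[0, 0, 8.54], [0, 0, 0], 45],
    [[0, 0, 8.54], [0, 0, 0], 45],
    [[0, 0, 8.54], [0, 0, 0], 45],
    [[0, 0, 0], [0, 0, 0], 45]
  ]
}}

```text
time: 27.65
ee_pos: [0.5125, -0.0078, 0.0934]
tcp_rot: [-180.0, -0.1, 175.5]
wrist_force: [0.0, 0.5, -4.6]
opening: 0.049
grasp_force: 53.8
```

{"name": "servo_tool", "arguments": {
  "moves": [
    [[0, 0, 0], [0.0073, -0.0445, 0], 45],
    [[0, 0, 0], [0.0073, -0.0445, 0], 45],
    [[0, 0, 0], [0.0073, -0.0445, 0], 45],
    [[0, 0, 0], [0.0073, -0.0445, 0], 45],
    [[0, 0, 0], [0.0073, -0.0445, 0], 45],
    [[0, 0, 0], [0.0073, -0.0445, 0], 45],
    [[0, 0, 0], [0.0073, -0.0445, 0], 45],
    [[0, 0, 0], [0, 0, 0], 45],
    [[0, 0, 0], [0, 0, 0], 45]
  ]
}}

```text
time: 28.55
ee_pos: [0.4377, -0.315, 0.0937]
tcp_rot: [179.9, -0.1, 175.7]
wrist_force: [-0.3, 0.2, -4.1]
opening: 0.049
grasp_force: 54.8
```

{"name": "servo_tool", "arguments": {
  "moves": [
    [[0, 0, 0], [0, 0, 0.03], 45],
    [[0, 0, 0], [0, 0, 0.025], 45],
    [[0, 0, 0], [0, 0, 0.008], 45],
    [[0, 0, 0], [0, 0, 0.004], 45],
    [[0, 0, 0], [0, 0, 0.003], 45],
    [[0, 0, 0], [0, 0, 0], 45]
  ]
}}

```text
time: 29.15
ee_pos: [0.4391, -0.3144, 0.0255]
tcp_rot: [-180.0, 0.1, 175.7]
wrist_force: [-0.2, 0.2, -4.0]
opening: 0.049
grasp_force: 54.7
```

{"name": "servo_tool", "arguments": {
  "moves": [
    [[0, 0, 0], [0, 0, 0.001], 45],
    [[0, 0, 0], [0, 0, 0.001], 45],
    [[0, 0, 0], [0, 0, 0], 45]
  ]
}}

```text
time: 29.45
ee_pos: [0.4387, -0.3146, 0.0231]
tcp_rot: [-180.0, 0.0, 175.6]
wrist_force: [-0.1, 0.4, -4.9]
opening: 0.049
grasp_force: 54.7
```

{"name": "servo_tool", "arguments": {
  "moves": [
    [[0, 0, 0], [0, 0, 0.0008], 45],
    [[0, 0, 0], [0, 0, 0], 45]
  ]
}}

```text
time: 29.65
ee_pos: [0.4385, -0.3145, 0.022]
tcp_rot: [180.0, -0.0, 175.6]
wrist_force: [0.5, -0.5, -4.5]
opening: 0.0493
grasp_force: 54.7
```

{"name": "servo_tool", "arguments": {
  "moves": [
    [[0, 0, 0], [0, 0, 0.001], 45],
    [[0, 0, 0], [0, 0, 0.001], 45],
    [[0, 0, 0], [0, 0, 0], 45]
  ]
}}

```text
time: 29.95
ee_pos: [0.4385, -0.3144, 0.0198]
tcp_rot: [180.0, -0.0, 175.6]
wrist_force: [-0.6, -0.1, -4.9]
opening: 0.0491
grasp_force: 54.7
```

{"name": "servo_tool", "arguments": {
  "moves": [
    [[0, 0, 0], [0, 0, 0.0008], 45],
    [[0, 0, 0], [0, 0, 0], 45]
  ]
}}

```text
time: 30.15
ee_pos: [0.4386, -0.3144, 0.0191]
tcp_rot: [180.0, -0.0, 175.6]
wrist_force: [0.3, 0.4, -4.8]
opening: 0.0494
grasp_force: 54.7
```

{"name": "servo_tool", "arguments": {
  "moves": [
    [[0, 0, 0], [0, 0, 0.0007], 45],
    [[0, 0, 0], [0, 0, 0], 45]
  ]
}}

```text
time: 30.35
ee_pos: [0.4386, -0.3145, 0.0189]
tcp_rot: [-180.0, 0.0, 175.6]
wrist_force: [-2.2, 1.6, 0.5]
opening: 0.0492
grasp_force: 55.3
```

{"name": "servo_tool", "arguments": {
  "moves": [
    [[0, 0, 0], [0, 0, 0.0007], 45],
    [[0, 0, 0], [0, 0, 0], 45]
  ]
}}

```text
time: 30.55
ee_pos: [0.4387, -0.3145, 0.0189]
tcp_rot: [-180.0, 0.0, 175.6]
wrist_force: [-3.8, 3.0, 8.2]
opening: 0.0491
grasp_force: 56.3
```

Seated on the tray floor. I'll relieve the extra pressure, open part way, and lift.

{"name": "servo_tool", "arguments": {
  "moves": [
    [[0, 0, 0], [0, 0, -0.0009], 45],
    [[0, 0, 0], [0, 0, 0], 65],
    [[0, 0, 0], [0, 0, 0], 70],
    [[0, 0, 0], [0, 0, 0], 76],
    [[0, 0, 0], [0, 0, 0], 76],
    [[0, 0, 0], [0, 0, 0], 76]
  ]
}}

```text
time: 31.15
ee_pos: [0.4387, -0.3145, 0.0187]
tcp_rot: [-180.0, 0.0, 175.6]
wrist_force: [-0.0, 0.8, -0.3]
opening: 0.0649
grasp_force: 0.0
```

{"name": "servo_tool", "arguments": {
  "moves": [
    [[0, 0, 0], [0, 0, -0.01], 76],
    [[0, 0, 0], [0, 0, -0.02], 76],
    [[0, 0, 0], [0, 0, -0.04], 76],
    [[0, 0, 0], [0, 0, -0.04], 76],
    [[0, 0, 0], [0, 0.04, -0.04], 76],
    [[0, 0, 0], [0, 0.05, 0], 76],
    [[0, 0, 0], [0, 0.05, 0], 76],
    [[0, 0, 0], [0, 0, 0], 76],
    [[0, 0, 0], [0, 0, 0], 76]
  ]
}}

```text
time: 32.05
ee_pos: [0.4493, -0.1786, 0.165]
tcp_rot: [-180.0, 0.1, 175.8]
wrist_force: [0.4, 0.4, 0.3]
opening: 0.0648
grasp_force: 0.0
```

```bash
python3 - <<'E'
from h import *
np.set_printoptions(precision=4,suppress=True)
o=get_obs();print(o['time'],o['ee_pos'],o['wrist_force'],o['opening'])
im,d=camera("scene");cv2.imwrite("pics/end.png",im[:,:,::-1])
for n in("module","terminal_end","socket_end","bar_face","tray","meter","screwdriver","tea_cup","bare_board"):
    for r in mark_of(n,"scene")[:2]: print(n,round(r["score"],2),world(r["xyz"],"scene"))
E
```

```text
32.05 [ 0.4493 -0.1786  0.165 ] [0.4439 0.4086 0.2908] 0.06484229452935399
module 0.7 [ 0.4367 -0.3145  0.0044]
terminal_end 0.62 [0.288  0.1979 0.0185]
terminal_end 0.58 [ 0.3807 -0.314   0.0201]
socket_end 0.66 [ 0.4902 -0.3233  0.0186]
socket_end 0.61 [0.3972 0.2198 0.0199]
bar_face 0.6 [0.4449 0.0011 0.0303]
tray 0.76 [ 0.4581 -0.5059 -0.0009]
tray 0.65 [0.7091 0.1639 0.0022]
meter 0.73 [0.7097 0.163  0.0046]
screwdriver 0.73 [ 0.7064 -0.1188  0.0008]
screwdriver 0.55 [ 0.4494 -0.0023  0.032 ]
tea_cup 0.82 [0.6605 0.355  0.0026]
bare_board 0.74 [ 0.652  -0.3586  0.0003]
```

View pics/end.png

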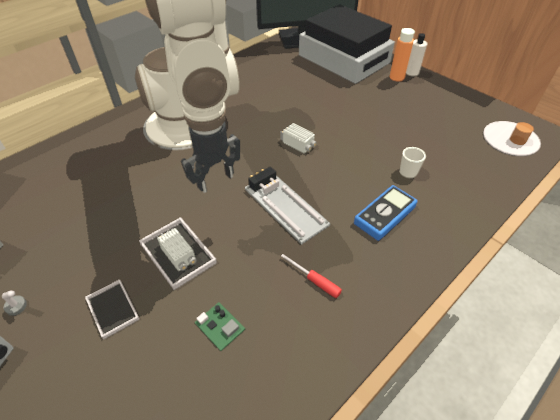

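The module lies flat and upright in the larger tray at (177,248). The bystanders haven't moved and the gripper is clear of everything.

```bash
python3 -c "
from workcell import *
print(job_done())"
```

```text
the job is handed in; nothing more can be done
None
```

Both ends of the module were pushed to the bar's stop and then held just short of it for over half a second, terminal end first. The module now lies flat and right way up in the larger tray, released, and the job was handed in at about 32 s.

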